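# Slide the board carrier under the fixture's spring clip

### The job

Load the circuit-board carrier into the soldering fixture without picking it up: press the long tail of the spring clip down with one fingertip and keep it held down while the other fingertip pushes the carrier along its guide rails, under the raised clip nose, until it is fully home against the end stop. Then let go of the tail so that the clip clamps the carrier, and move clear; leave the other things on the bench alone.

Things in the scene. Friction and masses are not known exactly. Their poses are not given: they have to be found in the camera images.
- fixture: Soldering fixture fixed to the bench: grey metal base plate 150 (x) by 130 (y) by 12 mm; origin at the centre of its underside, on the bench; x is the push direction, away from the robot. Fixture coordinates below are in this frame, in mm. Beside the left rail three hinge posts (tops at z = 32) carry the clip's pin, along x at y = 24.5, z = 26.
- home (a point): Where the carrier's origin lies when fully home: fixture x = 28, y = -19, z = 12. The carrier slides along +x on the plate's top (z = 12) between two steel rails (inner faces y = -48.5 and 10.5, x = -60 to 58, tops z = 20) up to a steel end stop (face x = 58, top z = 28). The near end of the lane is open.
- clip (a joint): Angle of the spring clip, rad: 0 at rest (tail up, nose down); grows as the tail is pressed; hard stop at 0.5, tail fully down, which takes about 8 N at its middle. Let go, it springs back. The carrier passes under the nose only above 0.25; with the nose clamped on the carrier's top it reads about 0.24.
- clip_tail (a point): Middle of the tail's top face; moves with the clip. The tail is a steel plate with shallow lengthwise grooves, left of the left rail, x = -80 to 8, along which a held finger can slide. Fully down: level, top z = 16.5, y = 36.5 to 60.5 (4.5 above the base plate, 7.5 below the carrier's top), middle y = 48.5. At rest it slopes: top z = 23.5 at its inner edge, 35 at its outer edge, middle y = 50, z = 29.
- clip_nose (a point): Lowest point of the clip's nose at rest, in the middle of its length; moves with the clip. The nose is a round steel bar, 8 mm diameter, over the lane's left edge, fixture x = 28 to 48, y = 0 to 8. At rest its underside is 7 mm above the base plate, so it blocks the 12 mm thick carrier; fully open 17 mm.
- carrier: Flat black board carrier 60 (x) by 56 (y) by 12 mm, 0.12 kg, a round green circuit board let into its top; lies loose between the rails, 1.5 mm play each side. Origin at the centre of its underside, x toward the end stop. Starts 34 to 46 mm short of home, its front edge short of the nose.
- carrier_rear (a point): Middle of the carrier's upright rear face, where it is pushed toward the end stop: carrier x = -30, y = 0, 12 mm above its underside. A thumb lip 38 mm wide (y = -19 to 19), 6 mm thick, makes this face 22 mm high there (fixture z = 12 to 34); outside the lip it is 12 mm high.
- round_unit: black round unit with a white cap, 54 mm diameter, 44 mm tall, standing on the bench; origin at the centre of its underside. A bystander: leave it alone.
- glue_bottle: small glue bottle with a pointed black cap, 30 mm diameter, 92 mm tall; origin at the centre of its underside. A bystander: leave it alone.
- ring_cage: white moulded ring cage, 62 mm diameter, 33 mm tall; origin at the centre of its underside. A bystander: leave it alone.
- tweezers: steel tweezers lying flat, 118 mm long (along its y), 12 mm wide, 9 mm high; origin at the middle of the underside. A bystander: leave it alone.
Mind the look-alikes: they are no part of the job. There is more than one size of the fixture; the job needs the larger.

How it is judged:
By the outcome, as a careful person would: the job done as asked, in the order asked, and still so for the second after the job is handed in, with the robot touching nothing.
It also fails if it takes over 35 s, if anything falls off the work surface, if the arm or the gripper's body presses on something with over 40 N, if the wrist force passes 120 N, or if a joint passes its speed limit or range.

### The arm

A 7-joint arm with a two-finger parallel gripper is mounted at the origin on a cart in front of the work surface, level with it; the furniture and walls round the work are solid. World frame = base frame: x ahead of the robot, y to its left, z up, the work surface at z = 0. Lengths are in mm, angles in degrees, forces in N, time in s.
With the tool pointing down it reaches from about 400 to 850 mm from the base axis. Payload 6.9 kg.
Tool frame: the origin (TCP) lies on the mounting face of the last link; the fingertips stand tip_reach ahead of it and the grasp point (between the pads) lies 155 mm ahead of it (tip_reach is the distance from the TCP to the fingertips, in mm); z points along the fingers, y is the line along which they close (so a half turn about z gives the same grasp; the last joint's range is limited). The gripper opens to 85 mm and grips with 20 to 120 N. Pads are 22 mm wide; open, the fingers measure 114 mm over their backs; the gripper's body (76 mm by 85 mm) begins 54 mm behind the grasp point. The pads swing forward as they close: fully open they stand 13 mm farther back than shut.
Start: joints at [71.19, 29.078, -13.613, 85.955, 7.202, 65.827, -8.869], TCP at [262.672, -567.116, 404.675] pointing down, gripper open.
Joint ranges: [-176.47, 176.47], [-13.61, 117.27], [-81.72, 77.17], [0.22, 143.17], [-87.28, 267.28], [10, 112.55], [-165.47, 165.47]. Speed limits (degrees/s): [136.94, 136.94, 180, 180, 180, 180, 180].

### API

Orientations are given as [roll, pitch, yaw] about the fixed x, y, z axes, in that order (R = Rz(yaw) Ry(pitch) Rx(roll)).
In Python, from rig import get_obs, capture, camera_params, hand_in, recognise, tip_reach gives the robot as it stands.
- The arm moves only by the tool send_rows, never from a script. Its argument "steps" is a list of rows, each an object with "dp": the shift along the tool's x, y, z in m, a list of three; "twist": the turn about the tool's z in rad; "claw": the opening, from 0 (shut) to 1 (fully open). In form: [{"dp": [tx, ty, tz], "twist": twist, "claw": claw}, ...]. A call has 1 to 5 rows; each row shifts and turns the commanded pose from where the row before left it, along the tool's axes as they then stand; what a row does not reach is not made up. A row lasts 1/8 s, in which the tool goes at most 62.5 mm and 10.7 degrees, less where a joint would pass 70% of its speed; a pose out of reach is approached as far as the arm can. A call is refused whole if a number of a shift passes 0.0625 or a number of a turn 0.188, either way. A call with a gripper value outside its range is refused whole. The fingers move at their own pace and stop on an object; "grip_force" is the grip in N (left out, the last holds). Time passes only in rows, so rows that do not move let the fingers close. It gives the time, the measured TCP pose, the force, the opening and the grip force at its end, in the units of the state.
- get_obs(): the state, without advancing time (a new reading comes with each control period).
- capture(name): name is "scene" or "top" or "wrist"; returns the picture (384x512x3 uint8, red, green, blue); there is no depth.
- camera_params(name): a dict with "fx", "fy", "cx", "cy" (pixels), "position" and "attitude" of the camera in the world; the wrist camera has in their place "hand_eye" (4x4, takes a point from camera to tool coordinates, whose origin is the TCP and whose axes are the flange's). Camera axes: x right, y up, looking along -z (the intrinsics and any distortion apply to the point x, -y, -z); pixel columns grow to the right and rows downward; lengths in mm; the calibration is good to about 2 mm. A picture is of the moment at which its call begins: read the wrist's pose just before it. camera_params takes no time and is no camera call.
- hand_in(): hands the job in; it is judged then, once.
Trained networks look in the newest picture that a camera, given by its name, has taken for a name from the list of things; names that differ only in an ending like _2 or _b are one class to them, and where a whole thing is asked for, a point or a joint stands for the part that bears it (a point fixed in the world has none). Each returns a list of dicts, best first, with "p" (0 to 1); they miss things now and then, are a little off and sometimes report something else, mostly with a low value. They report only what shows in the picture. A call takes as long as a camera call. They do not tell look-alikes from the thing itself.
- recognise(camera, target): "box" ([centre column, centre row, width, height] in pixels, round what is visible of it).
The state is a dict: "time_s": time; "joint_positions": joint angles; "qd": joint speeds; "tau": joint torques, N m; "eef_pos": TCP position; "orientation": TCP orientation; "ft_force": force on the tool from outside, world axes, zero at the start; "ft_torque": the same for the moment, N m; "grip_width": finger opening in mm; "grasp_force": force on a finger pad.
Only numpy, scipy, OpenCV 4.12 (cv2) and the standard library are available. Lean on these libraries where they do the work, as an engineer would, in place of code of your own. Each camera call takes 0.05 s, during which the arm holds its last target. There are 200 camera calls.

## Working session

There is one attempt and no reset: what is moved stays moved. The work goes in short steps, Python scripts to look and compute and a tool call to move; the robot and the scene stay as the last step left them, time stands still between calls to the robot, and variables do not carry over. Pictures are saved under pics/ and viewed, at most 10 in all, crops included, and the job is handed in when it is done.

Besides the shell and the picture viewer there is one more tool, called after "Emit:" as name(argument=value, ...) on one line, values as JSON. send_rows: Moves the arm, as the interface text tells. Its arguments: {"type":"object","properties":{"steps":{"type":"array","items":{"type":"object","properties":{"dp":{"type":"array","items":{"type":"number"}},"twist":{"type":"number"},"claw":{"type":"number"}}}},"grip_force":{"type":"number"}},"required":["steps"]}

```bash
ls; mkdir -p pics; cat > h.py <<'E'
import numpy as np,cv2
from scipy.spatial.transform import Rotation as R
from rig import *
E
python3 - <<'E'
from h import *
print(tip_reach if not callable(tip_reach) else tip_reach())
o=get_obs();print(o)
for n in("scene","top"):
    im=capture(n);cv2.imwrite(f"pics/{n}.png",im[:,:,::-1]);print(camera_params(n))
    for t in("fixture","carrier","clip_tail"):print(n,t,recognise(n,t)[:4])
print(camera_params("wrist"))
a=cv2.imread("pics/scene.png");b=cv2.imread("pics/top.png")
E
```

```text
pics
173.4
{'time_s': 0.0, 'joint_positions': array([ 71.19031859,  29.12522372, -13.60841946,  86.00858893,
         7.20284668,  65.82789126,  -8.86851806]), 'qd': array([ 0.03880835,  0.02457652,  0.01240691,  0.1159762 , -0.06927371,
       -0.0581675 , -0.09133427]), 'tau': array([-3.92523079e-04, -6.20588708e+01, -2.18718074e+00, -2.49647427e+01,
        1.25497417e-02,  1.20712887e-02, -2.16867591e-05]), 'eef_pos': array([ 262.54000932, -566.96773362,  403.83308989]), 'orientation': array([-1.79897225e+02,  3.14403646e-03,  2.48559114e+01]), 'ft_force': array([-0.18801932, -0.15706178, -0.27897196]), 'ft_torque': array([0.01388217, 0.05183843, 0.05299775]), 'grasp_force': 0.0, 'grip_width': 85.21789328394973}
{'fx': 441.5624168038147, 'fy': 441.5624168038147, 'cx': 256.6641251227515, 'cy': 185.17940316597867, 'position': array([ 84.81531597, 906.12306787, 559.92760825]), 'attitude': array([  64.79970813,   -0.70199495, -150.19921044])}
scene fixture [{'box': [284.0, 227.8, 80.4, 45.9], 'p': 0.97}, {'box': [167.6, 191.4, 43.7, 22.6], 'p': 0.94}]
scene carrier [{'box': [297.0, 2
[... 471 characters left out ...]
.4, 55.8], 'p': 0.61}]
top carrier [{'box': [232.4, 240.3, 20.9, 18.7], 'p': 0.69}, {'box': [305.0, 218.1, 18.4, 18.2], 'p': 0.34}]
top clip_tail [{'box': [163.3, 260.2, 22.2, 19.6], 'p': 0.59}, {'box': [217.7, 120.8, 17.4, 20.5], 'p': 0.48}]
{'fx': 283.78611785335954, 'fy': 283.78611785335954, 'cx': 259.9901717099259, 'cy': 188.93166432620552, 'hand_eye': array([[-6.51036942e-04,  9.62466505e-01,  2.71399712e-01,
         6.92836692e+01],
       [ 9.99999716e-01,  7.29342622e-04, -1.87660797e-04,
        -3.36223720e-01],
       [-3.78560609e-04,  2.71399512e-01, -9.62466707e-01,
         2.95253556e+01],
       [ 0.00000000e+00,  0.00000000e+00,  0.00000000e+00,
         1.00000000e+00]])}
```

View pics/scene.png

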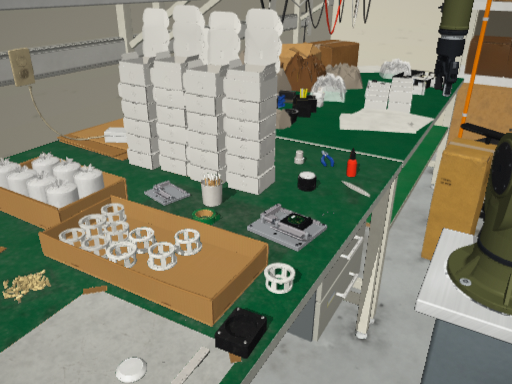

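View pics/top.png

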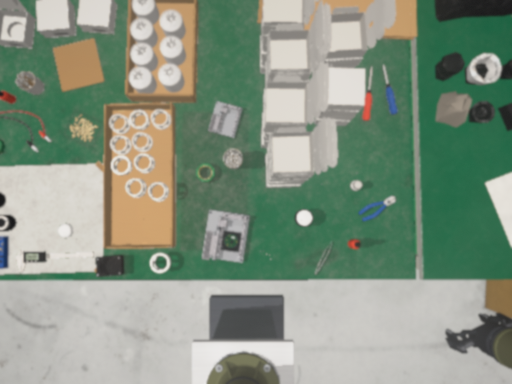

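The large fixture is at top (225,236) / scene (287,226). The smaller look-alike is at top (225,118) / scene (167,192). The loose green ring at top (205,172) could be taken for the round board. I choose the large fixture, which holds the carrier and sits nearer the robot, and check it in a close crop.

```bash
python3 - <<'E'
from h import *
a=cv2.imread("pics/scene.png")[195:255,235:335];b=cv2.imread("pics/top.png")[200:270,190:260]
a=cv2.resize(a,None,fx=4.2,fy=4.2*1,interpolation=cv2.INTER_CUBIC);b=cv2.resize(b,None,fx=5.4,fy=5.4,interpolation=cv2.INTER_CUBIC)
c=np.zeros((400,800,3),np.uint8);c[:a.shape[0],:420]=a;c[:378,422:800]=b
cv2.imwrite("pics/c1.png",c)
def ray(n,px,z):
    p=camera_params(n);r=R.from_euler('xyz',p['attitude'],degrees=True).as_matrix()
    d=r@np.array([(px[0]-p['cx'])/p['fx'],-(px[1]-p['cy'])/p['fy'],-1]);o=p['position'];return o+d*(z-o[2])/d[2]
print(ray('top',(225,236),12),ray('scene',(287,226),12))
E
```

```text
[478.35529687  56.02809973  12.        ] [478.17933304  56.83375302  12.        ]
```

View pics/c1.png

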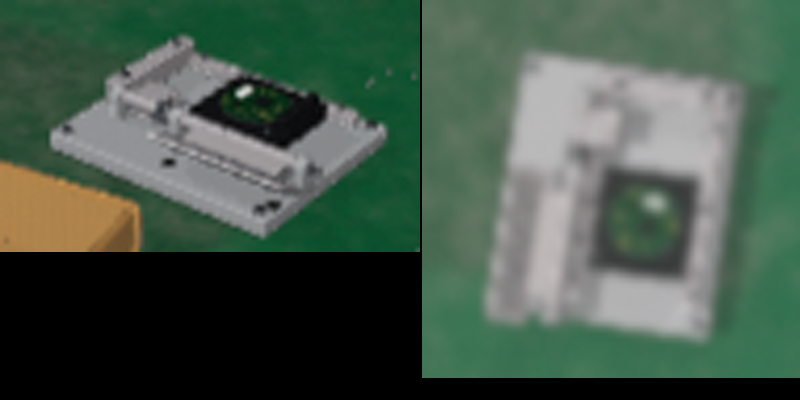

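The crop confirms it. The large plate has end stop and nose on its far (+x) side, the black carrier with green board at about top (232,241), and the tail at the lower left. Yaw is about -8°. Now I move above it.

Emit:
send_rows(steps=[{"dp": [0.038,-0.0396,0],"twist": 0,"claw": 1},{"dp": [0.038,-0.0396,0],"twist": 0,"claw": 1},{"dp": [0.038,-0.0396,0],"twist": 0,"claw": 1},{"dp": [0.038,-0.0396,0],"twist": 0,"claw": 1},{"dp": [0.038,-0.0396,0],"twist": 0,"claw": 1}])

```text
time_s: 1.02
eef_pos: [352.2, -305.8, 405.0]
orientation: [180.0, -0.0, 24.9]
ft_force: [0.9, 0.2, 0.0]
grip_width: 85.4
grasp_force: 0.0
```

Emit:
send_rows(steps=[{"dp": [0.038,-0.0396,0],"twist": 0,"claw": 1},{"dp": [0.038,-0.0396,0],"twist": 0,"claw": 1},{"dp": [0.038,-0.0396,0],"twist": 0,"claw": 1},{"dp": [0.038,-0.0396,0],"twist": 0,"claw": 1},{"dp": [0.038,-0.0396,0],"twist": 0,"claw": 1}])

```text
time_s: 1.65
eef_pos: [441.4, -46.4, 405.1]
orientation: [180.0, -0.0, 24.8]
ft_force: [1.2, -0.9, -0.2]
grip_width: 85.2
grasp_force: 0.0
```

Emit:
send_rows(steps=[{"dp": [0,0,0.02],"twist": 0.145,"claw": 0.62},{"dp": [0,0,0.02],"twist": 0.145,"claw": 0.62},{"dp": [0,0,0.02],"twist": 0.145,"claw": 0.62},{"dp": [0,0,0],"twist": 0.145,"claw": 0.62},{"dp": [0,0,0],"twist": 0,"claw": 0.62}])

```text
time_s: 2.28
eef_pos: [441.1, -47.9, 344.7]
orientation: [180.0, -0.0, -8.3]
ft_force: [0.6, 0.8, 0.4]
grip_width: 53.0
grasp_force: 0.0
```

Emit:
send_rows(steps=[{"dp": [-0.015,-0.036,0],"twist": 0,"claw": 0.62},{"dp": [-0.015,-0.036,0],"twist": 0,"claw": 0.62},{"dp": [-0.015,-0.036,0],"twist": 0,"claw": 0.62},{"dp": [0,0,0],"twist": 0,"claw": 0.62}])

```text
time_s: 2.78
eef_pos: [411.7, 67.9, 345.3]
orientation: [-179.9, -0.1, -7.9]
ft_force: [0.7, -0.6, 0.5]
grip_width: 53.1
grasp_force: 0.0
```

```bash
python3 - <<'E'
from h import *
o=get_obs();im=capture("wrist");cv2.imwrite("pics/w1.png",im[:,:,::-1])
np.savez("w1.npz",p=o['eef_pos'],o=o['orientation']);print(o['eef_pos'],o['orientation'])
for t in("fixture","carrier","clip_tail","clip_nose","carrier_rear"):print(t,recognise("wrist",t)[:3])
cv2.imwrite("pics/w1b.png",cv2.resize(im[:,:,::-1],(800,600),interpolation=cv2.INTER_CUBIC))
E
```

```text
[411.70231163  67.89180182 345.28323174] [-1.79932006e+02 -5.94446781e-02 -7.88895052e+00]
fixture [{'box': [267.4, 107.5, 136.1, 166.1], 'p': 0.91}]
carrier [{'box': [285.3, 121.7, 60.0, 62.0], 'p': 0.91}]
clip_tail [{'box': [232.8, 114.9, 65.2, 152.6], 'p': 0.61}]
clip_nose [{'box': [232.4, 114.0, 65.0, 148.1], 'p': 0.56}]
carrier_rear [{'box': [283.7, 121.6, 57.8, 67.2], 'p': 0.9}, {'box': [232.1, 112.9, 68.3, 149.4], 'p': 0.36}]
```

View pics/w1b.png

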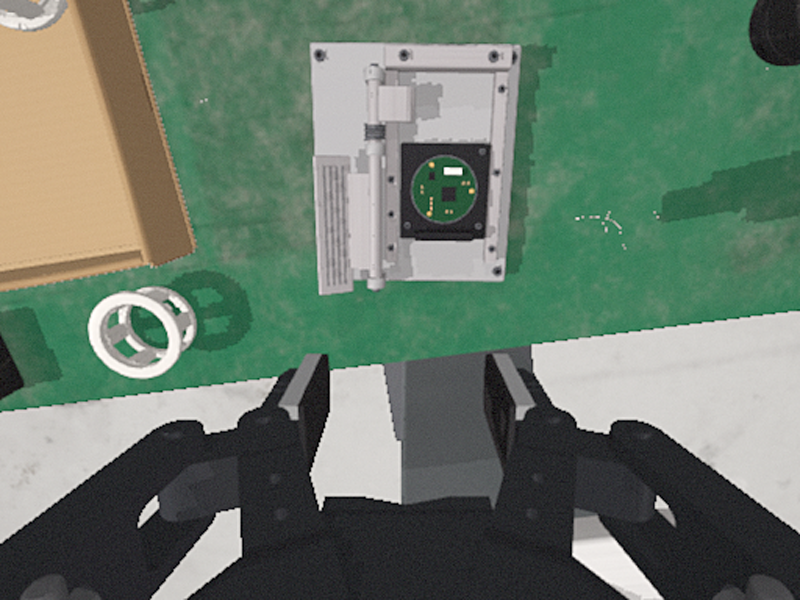

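The wrist view (800x600) shows the plate corners at FL (311,44), FR (520,45) and NR (505,280). The carrier spans (401,143) to (490,240), the tail x 315–352, y 156–293, and the fingertips are near (313,357) and (500,357). Now I fit the pose.

```bash
cat >> h.py <<'E'
def ray_w(px,z,p,o):
    c=camera_params("wrist");H=c['hand_eye'];T=np.eye(4);T[:3,:3]=R.from_euler('xyz',o,degrees=True).as_matrix();T[:3,3]=p
    M=T@H;d=M[:3,:3]@np.array([(px[0]-c['cx'])/c['fx'],-(px[1]-c['cy'])/c['fy'],-1]);q=M[:3,3];return q+d*(z-q[2])/d[2]
def proj_w(X,p,o):
    c=camera_params("wrist");T=np.eye(4);T[:3,:3]=R.from_euler('xyz',o,degrees=True).as_matrix();T[:3,3]=p
    v=np.linalg.inv(T@c['hand_eye'])@np.append(X,1);return np.array([c['cx']+c['fx']*v[0]/-v[2],c['cy']-c['fy']*v[1]/-v[2]])
def fix2w(f,x,y,z):
    c,s=np.cos(np.radians(f[2])),np.sin(np.radians(f[2]));return np.array([f[0]+c*x-s*y,f[1]+s*x+c*y,z])
E
python3 - <<'E'
from h import *
from scipy.optimize import least_squares as ls
d=np.load("w1.npz");p,o=d['p'],d['o']
pts=[((75,65,12),(311,44)),((75,-65,12),(520,45)),((-75,-65,12),(505,280)),((-80,60.5,33.5),(320,294)),((8,60.5,33.5),(315,156))]
f=lambda q:np.ravel([proj_w(fix2w(q,*X),p,o)/.64-np.array(u) for X,u in pts])
r=ls(f,[478,56,-8],loss='soft_l1');q=r.x;print(q,r.fun.round(1));np.save("fix.npy",q)
def inv(w):
    c,s=np.cos(np.radians(q[2])),np.sin(np.radians(q[2]));a=w[:2]-q[:2];return np.array([c*a[0]+s*a[1],-s*a[0]+c*a[1]]).round(1)
S=lambda u,z:inv(ray_w(np.array(u)*.64,z,p,o))
print("carrier front L/R",S((401,143),24),S((490,145),24),"lip top rear",S((445,240),34),S((445,234),34))
print("nose",S((400,104),27))
# top-cam check
from h import camera_params
tp=camera_params("top");Rt=R.from_euler('xyz',tp['attitude'],degrees=True).as_matrix()
for X in((75,65,12),(75,-65,12),(-75,-65,12)):
    v=Rt.T@(fix2w(q,*X)-tp['position']);u=np.array([tp['cx']+tp['fx']*v[0]/-v[2],tp['cy']-tp['fy']*v[1]/-v[2]]);print(X,((u-[190,200])*5.4+[422,0]).round())
T=R.from_euler('xyz',o,degrees=True).as_matrix()
for t in(160,168,173):
  for y in(26.5,-26.5,41):print(t,y,(proj_w(p+T@np.array([0,y,t]),p,o)/.64).round())
  for x in(-11,11):print('x',x,(proj_w(p+T@np.array([x,26.5,t]),p,o)/.64).round())
# target
for lab,(x,y) in dict(start=(-62,15)).items():
    w=fix2w(q,x,y,0);D=T.T@(w-p);print(lab,w,D)
print("yaw err",q[2]-o[2])
E
```

```text
[479.69540683  54.40478096  -8.40562796] [-1.7 -1.3  1.1 -0.4 -0.6  1.7  1.1  1.3 -0.2 -0. ]
carrier front L/R [16.4  8.3] [ 15.7 -47.3] lip top rear [-42.5 -20.2] [-38.7 -20.1]
nose [38.6  9. ]
(75, 65, 12) [523.  49.]
(75, -65, 12) [742.  81.]
(-75, -65, 12) [705. 336.]
160 26.5 [489. 391.]
160 -26.5 [326. 391.]
160 41 [534. 391.]
x -11 [488. 421.]
x 11 [491. 359.]
168 26.5 [485. 379.]
168 -26.5 [330. 380.]
168 41 [527. 379.]
x -11 [484. 408.]
x 11 [487. 350.]
173 26.5 [483. 373.]
173 -26.5 [333. 373.]
173 41 [524. 373.]
x -11 [481. 401.]
x 11 [484. 344.]
start [420.55411514  78.30682308   0.        ] [  6.98029415 -11.12162384 345.30410103]
yaw err -0.5166774387118398
```

Emit:
send_rows(steps=[{"dp": [0.007,-0.011,0.03],"twist": 0.009,"claw": 0.69},{"dp": [0,0,0.05],"twist": 0,"claw": 0.69},{"dp": [0,0,0.045],"twist": 0,"claw": 0.69},{"dp": [0,0,0],"twist": 0,"claw": 0.69}])

```text
time_s: 3.58
eef_pos: [420.0, 74.5, 217.6]
orientation: [179.9, 0.3, -8.9]
ft_force: [-0.0, 0.1, 0.2]
grip_width: 58.5
grasp_force: 0.0
```

```bash
python3 - <<'E'
from h import *
o=get_obs();im=capture("wrist");p,a=o['eef_pos'],o['orientation']
np.savez("w2.npz",p=p,o=a);q=np.load("fix.npy")
cv2.imwrite("pics/w2b.png",cv2.resize(im[:,:,::-1],(800,600),interpolation=cv2.INTER_CUBIC))
print(p,a,o['ft_force'],o['grip_width'])
for X in((-80,60.5,35),(8,60.5,35),(75,65,12),(75,-65,12),(-75,-65,12),(-44,-38,34),(-44,0,34),(16,9,24),(16,-47,24)):print(X,(proj_w(fix2w(q,*X),p,a)/.64).round())
T=R.from_euler('xyz',a,degrees=True).as_matrix().T
print((T@(fix2w(q,-62,14.75,0)-p)).round(1))
E
```

```text
[420.01076362  74.51742484 217.57928833] [179.86944745   0.33796017  -8.89775467] [-0.04362325  0.09230169  0.23133681] 58.51531063950184
(-80, 60.5, 35) [279. 403.]
(8, 60.5, 35) [255. 165.]
(75, 65, 12) [243. -41.]
(75, -65, 12) [628. -45.]
(-75, -65, 12) [583. 363.]
(-44, -38, 34) [541. 311.]
(-44, 0, 34) [437. 312.]
(16, 9, 24) [411. 140.]
(16, -47, 24) [571. 139.]
[  1.2  -4.1 217.6]
```

View pics/w2b.png

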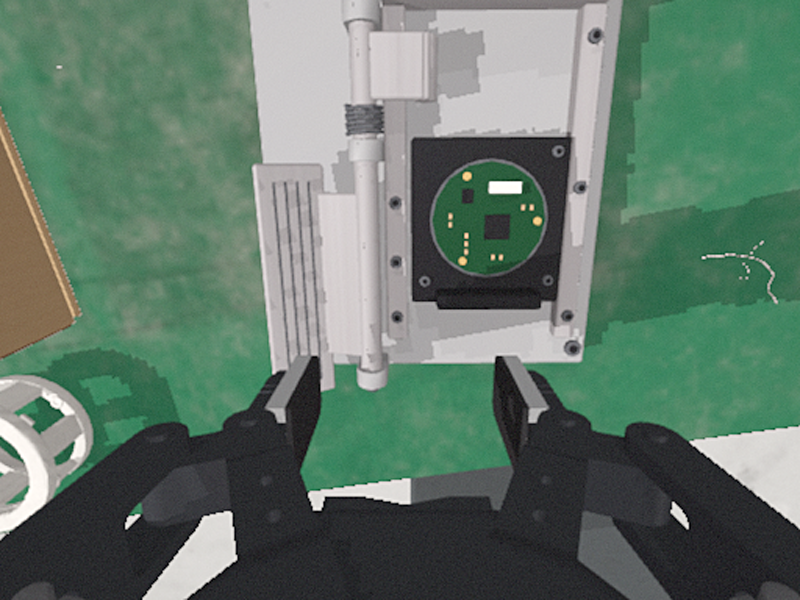

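The wrist view matches the projected model: lip rear at row 308, so fixture x is about -43. The tail spans cols 273–330 and the tips are at (307,357) and (507,357). I shift slightly and descend onto the tail.

Emit:
send_rows(steps=[{"dp": [0.001,-0.0035,0.006],"twist": 0,"claw": 0.69},{"dp": [0,0,0.006],"twist": 0,"claw": 0.69},{"dp": [0,0,0.004],"twist": 0,"claw": 0.69},{"dp": [0,0,0.004],"twist": 0,"claw": 0.69},{"dp": [0,0,0],"twist": 0,"claw": 0.69}])

```text
time_s: 4.25
eef_pos: [422.2, 78.5, 199.5]
orientation: [180.0, 0.0, -8.9]
ft_force: [-0.2, 0.0, 0.2]
grip_width: 58.9
grasp_force: 0.0
```

Emit:
send_rows(steps=[{"dp": [0,0,0.003],"twist": 0,"claw": 0.69},{"dp": [0,0,0.002],"twist": 0,"claw": 0.69},{"dp": [0,0,0],"twist": 0,"claw": 0.69}])

```text
time_s: 4.62
eef_pos: [422.4, 78.7, 194.7]
orientation: [-180.0, -0.0, -8.9]
ft_force: [-0.4, 0.9, 2.8]
grip_width: 59.0
grasp_force: 1.2
```

Emit:
send_rows(steps=[{"dp": [0,0,0.003],"twist": 0,"claw": 0.69},{"dp": [0,0,0.003],"twist": 0,"claw": 0.69},{"dp": [0,0,0.002],"twist": 0,"claw": 0.69},{"dp": [0,0,0],"twist": 0,"claw": 0.69}])

```text
time_s: 5.12
eef_pos: [422.3, 78.0, 186.6]
orientation: [180.0, -0.0, -8.9]
ft_force: [0.4, -2.5, 6.8]
grip_width: 58.6
grasp_force: 3.7
```

Emit:
send_rows(steps=[{"dp": [0,0,0.002],"twist": 0,"claw": 0.69},{"dp": [0,0,0.002],"twist": 0,"claw": 0.69},{"dp": [0,0,0],"twist": 0,"claw": 0.69}])

```text
time_s: 5.5
eef_pos: [422.2, 77.6, 183.9]
orientation: [179.9, -0.1, -9.0]
ft_force: [-4.6, -5.7, 30.1]
grip_width: 59.0
grasp_force: 15.4
```

Emit:
send_rows(steps=[{"dp": [0,0,-0.0008],"twist": 0,"claw": 0.69},{"dp": [0,0,0],"twist": 0,"claw": 0.69}])

```text
time_s: 5.75
eef_pos: [422.2, 77.6, 184.3]
orientation: [179.9, -0.1, -9.0]
ft_force: [-3.7, -4.0, 22.0]
grip_width: 59.0
grasp_force: 10.7
```

```bash
python3 - <<'E'
from h import *
im=capture("wrist");cv2.imwrite("pics/w3.png",cv2.resize(im[:,:,::-1],(800,600),interpolation=cv2.INTER_CUBIC))
E
```

```text
(no output)
```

View pics/w3.png

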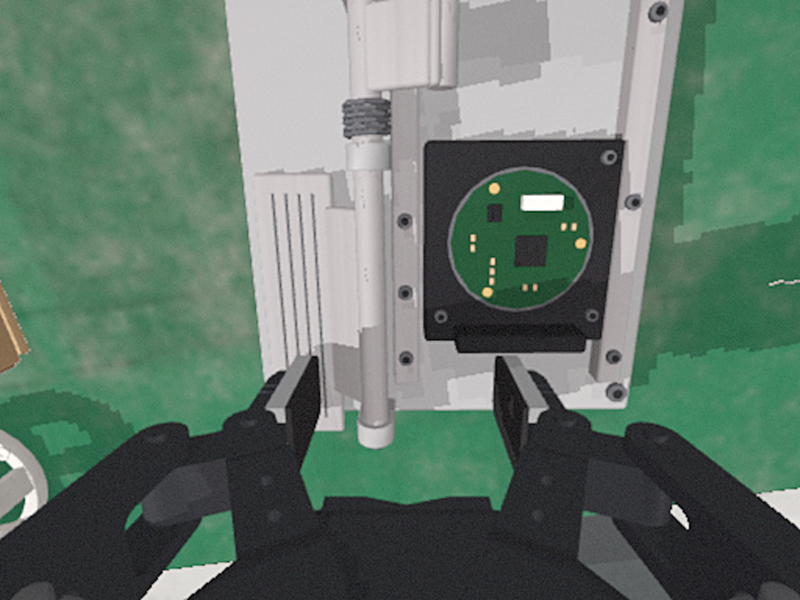

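The tail is flat, the nose is raised, and the pusher tip (508,357) is just behind the lip (455–585, row 350). I ease off slightly and push.

Emit:
send_rows(steps=[{"dp": [0.003,0,-0.0003],"twist": -0.004,"claw": 0.69},{"dp": [0.003,0,0],"twist": -0.004,"claw": 0.69},{"dp": [0.003,0,0],"twist": 0,"claw": 0.69},{"dp": [0.003,0,0],"twist": 0,"claw": 0.69}])

```text
time_s: 6.3
eef_pos: [426.4, 77.5, 183.5]
orientation: [179.7, 0.9, -8.1]
ft_force: [-33.1, 8.5, 40.8]
grip_width: 58.9
grasp_force: 20.6
```

Emit:
send_rows(steps=[{"dp": [0.003,0,0],"twist": 0,"claw": 0.69},{"dp": [0.003,0,0],"twist": 0,"claw": 0.69},{"dp": [0.003,0,0],"twist": 0,"claw": 0.69},{"dp": [0.003,0,0],"twist": 0,"claw": 0.69}])

```text
time_s: 6.8
eef_pos: [437.2, 76.1, 183.6]
orientation: [179.6, 1.0, -8.0]
ft_force: [-37.4, 10.0, 47.7]
grip_width: 58.8
grasp_force: 23.7
```

Emit:
send_rows(steps=[{"dp": [0,0,-0.0012],"twist": 0,"claw": 0.69},{"dp": [0,0,0],"twist": 0,"claw": 0.69}])

```text
time_s: 7.05
eef_pos: [443.2, 75.0, 184.9]
orientation: [179.9, 0.3, -8.3]
ft_force: [-11.1, 1.7, 14.0]
grip_width: 59.1
grasp_force: 6.7
```

Emit:
send_rows(steps=[{"dp": [0.003,0,0],"twist": 0,"claw": 0.69},{"dp": [0.003,0,0],"twist": 0,"claw": 0.69},{"dp": [0.003,0,0],"twist": 0,"claw": 0.69},{"dp": [0,0,0],"twist": 0,"claw": 0.69}])

```text
time_s: 7.55
eef_pos: [452.1, 73.6, 184.8]
orientation: [179.8, 0.4, -8.3]
ft_force: [-11.3, 1.7, 15.8]
grip_width: 59.0
grasp_force: 8.3
```

```bash
python3 - <<'E'
from h import *
im=capture("wrist");cv2.imwrite("pics/w4.png",cv2.resize(im[:,:,::-1],(800,600),interpolation=cv2.INTER_CUBIC))
E
```

```text
(no output)
```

View pics/w4.png

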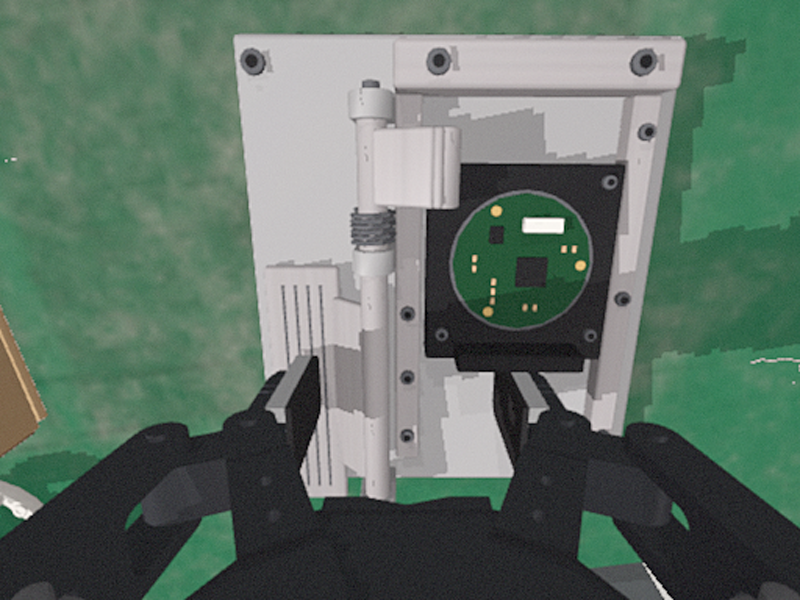

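The carrier front (row 163) is now under the raised nose, with about 18 mm left to the stop (row ~95).

Emit:
send_rows(steps=[{"dp": [0.003,0,0],"twist": 0,"claw": 0.69},{"dp": [0.003,0,0],"twist": 0,"claw": 0.69},{"dp": [0.003,0,0],"twist": 0,"claw": 0.69},{"dp": [0.003,0,0],"twist": 0,"claw": 0.69}])

```text
time_s: 8.1
eef_pos: [463.7, 72.0, 184.8]
orientation: [179.8, 0.4, -8.3]
ft_force: [-13.5, 1.3, 16.7]
grip_width: 58.9
grasp_force: 9.3
```

Emit:
send_rows(steps=[{"dp": [0.002,0,0],"twist": 0,"claw": 0.69},{"dp": [0.001,0,0],"twist": 0,"claw": 0.69},{"dp": [0,0,0],"twist": 0,"claw": 0.69}])

```text
time_s: 8.48
eef_pos: [466.3, 71.6, 184.8]
orientation: [179.8, 0.4, -8.3]
ft_force: [-12.8, 2.1, 18.3]
grip_width: 58.9
grasp_force: 9.7
```

Emit:
send_rows(steps=[{"dp": [0.001,0,0],"twist": 0,"claw": 0.69},{"dp": [0.001,0,0],"twist": 0,"claw": 0.69},{"dp": [0,0,0],"twist": 0,"claw": 0.69}])

```text
time_s: 8.85
eef_pos: [467.0, 71.7, 184.7]
orientation: [179.8, 0.6, -8.2]
ft_force: [-17.1, 3.0, 23.5]
grip_width: 59.1
grasp_force: 11.9
```

Emit:
send_rows(steps=[{"dp": [0.001,0,0],"twist": 0,"claw": 0.69},{"dp": [0,0,0],"twist": 0,"claw": 0.69}])

```text
time_s: 9.1
eef_pos: [467.3, 71.7, 184.7]
orientation: [179.8, 0.7, -8.2]
ft_force: [-21.7, 2.7, 24.3]
grip_width: 59.0
grasp_force: 12.9
```

Emit:
send_rows(steps=[{"dp": [0.001,0,0],"twist": 0,"claw": 0.69},{"dp": [0.001,0,0],"twist": 0,"claw": 0.69},{"dp": [0,0,0],"twist": 0,"claw": 0.69}])

```text
time_s: 9.48
eef_pos: [468.0, 71.7, 184.5]
orientation: [179.7, 0.8, -8.1]
ft_force: [-24.8, 5.0, 29.0]
grip_width: 59.0
grasp_force: 15.0
```

```bash
python3 - <<'E'
from h import *
im=capture("wrist");cv2.imwrite("pics/w5.png",cv2.resize(im[:,:,::-1],(800,600),interpolation=cv2.INTER_CUBIC))
E
```

```text
(no output)
```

View pics/w5.png

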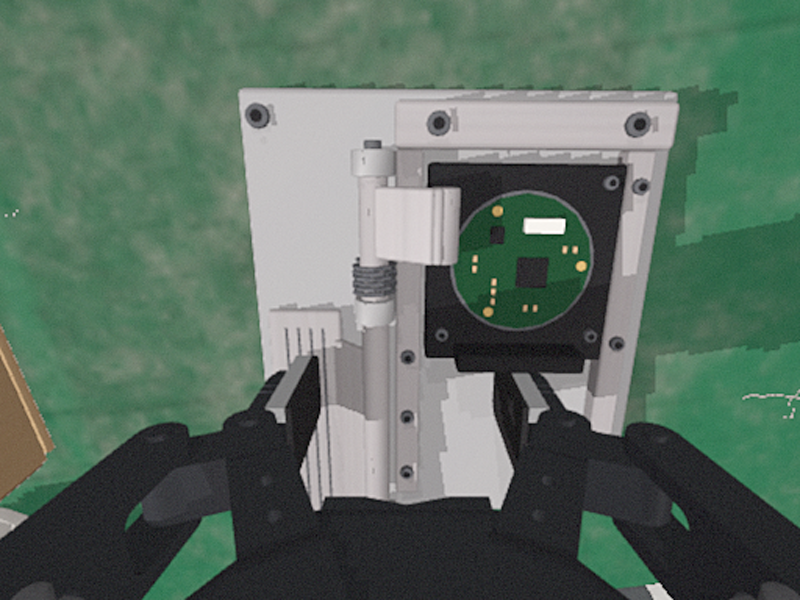

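There is still a 13 px gap (rows 150–163, about 4 mm) to the stop, so the stall is tail friction. I lighten the press a little and keep pushing.

Emit:
send_rows(steps=[{"dp": [0,0,-0.0007],"twist": 0,"claw": 0.69},{"dp": [0.001,0,0],"twist": 0,"claw": 0.69},{"dp": [0.001,0,0],"twist": 0,"claw": 0.69},{"dp": [0,0,0],"twist": 0,"claw": 0.69}])

```text
time_s: 10.02
eef_pos: [471.5, 70.9, 185.1]
orientation: [179.8, 0.7, -8.4]
ft_force: [-18.2, 4.7, 19.9]
grip_width: 59.4
grasp_force: 13.0
```

Emit:
send_rows(steps=[{"dp": [0.001,0,-0.0004],"twist": 0,"claw": 0.69},{"dp": [0.001,0,0],"twist": 0,"claw": 0.69},{"dp": [0,0,0],"twist": 0,"claw": 0.69}])

```text
time_s: 10.4
eef_pos: [472.1, 70.9, 185.1]
orientation: [179.7, 0.9, -8.4]
ft_force: [-22.9, 6.2, 20.7]
grip_width: 58.8
grasp_force: 15.4
```

```bash
python3 - <<'E'
from h import *
im=capture("wrist");cv2.imwrite("pics/w6.png",cv2.resize(im[70:260,220:470,::-1],(750,570),interpolation=cv2.INTER_CUBIC))
E
```

```text
(no output)
```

View pics/w6.png

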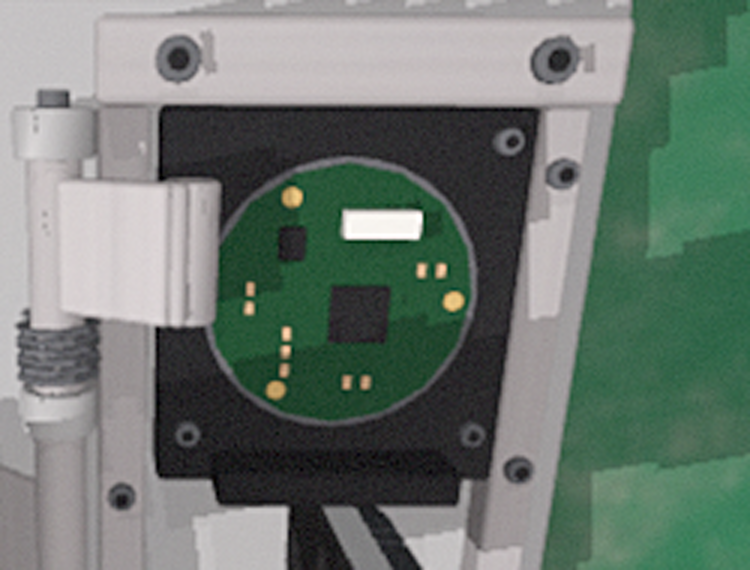

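The gap to the stop has closed (front edge meets the stop at row ~105) and Fx rises with no motion, so the carrier is home. I give a last small push, back off, and let go straight up.

Emit:
send_rows(steps=[{"dp": [0.001,0,0],"twist": 0,"claw": 0.69},{"dp": [0,0,0],"twist": 0,"claw": 0.69}])

```text
time_s: 10.7
eef_pos: [472.4, 70.9, 185.1]
orientation: [179.7, 1.0, -8.4]
ft_force: [-25.9, 7.3, 24.1]
grip_width: 59.1
grasp_force: 17.3
```

Emit:
send_rows(steps=[{"dp": [-0.004,0,0],"twist": 0,"claw": 0.69},{"dp": [-0.004,0,0],"twist": 0,"claw": 0.69},{"dp": [-0.003,0,0],"twist": 0,"claw": 0.69},{"dp": [0,0,0],"twist": 0,"claw": 0.69}])

```text
time_s: 11.2
eef_pos: [469.2, 71.2, 186.3]
orientation: [180.0, -0.1, -8.5]
ft_force: [1.1, -1.8, 7.5]
grip_width: 58.7
grasp_force: 3.6
```

Clear of the lip by about 3 mm. Now I lift.

Emit:
send_rows(steps=[{"dp": [0,0,-0.005],"twist": 0,"claw": 0.69},{"dp": [0,0,-0.01],"twist": 0,"claw": 0.69},{"dp": [0,0,-0.03],"twist": 0,"claw": 0.69},{"dp": [0,0,-0.05],"twist": 0,"claw": 0.69},{"dp": [-0.02,0,-0.03],"twist": 0,"claw": 0.69}])

```text
time_s: 11.82
eef_pos: [449.5, 74.2, 313.2]
orientation: [-180.0, -0.1, -8.5]
ft_force: [0.0, 0.7, -0.1]
grip_width: 59.2
grasp_force: 0.0
```

Emit:
send_rows(steps=[{"dp": [-0.03,0,-0.02],"twist": 0,"claw": 0.69},{"dp": [0,0,0],"twist": 0,"claw": 0.69},{"dp": [0,0,0],"twist": 0,"claw": 0.69}])

```text
time_s: 12.2
eef_pos: [419.6, 78.6, 331.1]
orientation: [180.0, -0.0, -8.5]
ft_force: [-0.8, -0.0, -0.5]
grip_width: 58.9
grasp_force: 0.0
```

```bash
python3 - <<'E'
from h import *
o=get_obs();im=capture("wrist");print(o['ft_force'],o['eef_pos'])
q=np.load("fix.npy");p,a=o['eef_pos'],o['orientation']
for X in((58,-48,24),(58,10,24),(-2,-38,34),(-2,0,34)):print(X,((proj_w(fix2w(q,*X),p,a)-[180,0])*3.5).round())
cv2.imwrite("pics/w7.png",cv2.resize(im[0:160,180:380,::-1],None,fx=3.5,fy=3.5,interpolation=cv2.INTER_CUBIC))
E
```

```text
[-0.79510668 -0.00535012 -0.5030585 ] [419.56489241  78.57335255 331.09549579]
(58, -48, 24) [529. 169.]
(58, 10, 24) [301. 170.]
(-2, -38, 34) [484. 413.]
(-2, 0, 34) [339. 413.]
```

View pics/w7.png

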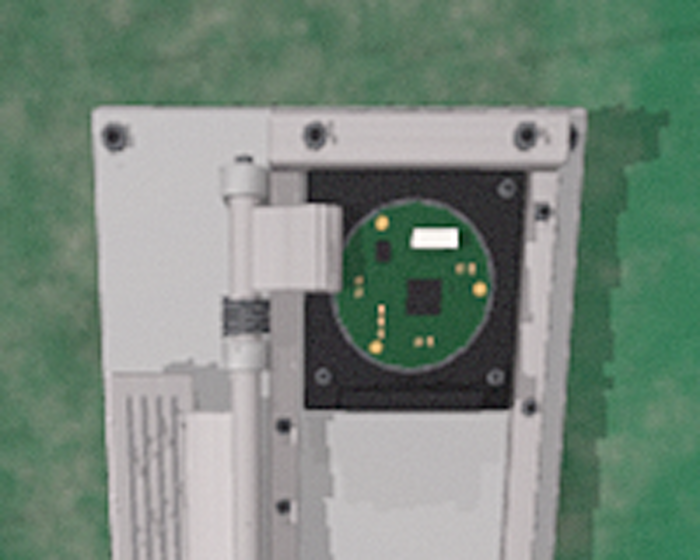

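The carrier is against the stop (front at row ~170, lip rear at ~408, as predicted for home). The nose is on its left edge and the robot is clear.

```bash
python3 -c "
from rig import *
print(hand_in())"
```

```text
the job is handed in; nothing more can be done
None
```

The carrier is home against the end stop and the clip is released onto it; the last wrist picture and the force reading agree with that. The gripper was clear and touching nothing when I handed the job in at about 12 s of robot time, with no verdict returned.

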